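# Fetch the tray of casts from under the curing lamp

### The job

Turn the turntable of the curing station counter-clockwise (seen from above), all the way to its stop, so that the tray carrying the two plaster casts comes out from under the lamp head. Then take that tray by its upright grip and lift it about 10 cm clear of the turntable, keeping it level so that both casts stay standing on it, and finish while still holding it there, steady and level in the air. Leave the jar standing on the turntable and leave the other things on the bench where they are.

Things in the scene. Friction and masses are not known exactly. Their poses are not given: they have to be found in the camera images.
- station: Fixed curing station; origin on the bench at the turntable's axis, z up, x roughly away from the robot (yaw up to 0.35 rad either way). Its turntable is a 330 mm disc with a rubber top 36 mm above the bench. A 14 mm stop pin, 50 mm tall, stands beside the disc at (-0.116, 0.138) in this frame; a tab on the disc's rim meets it at the end of the turn.
- lamp (a point): Centre of the underside of the station's round lamp head, fixed above the disc: 110 mm diameter, underside 194 mm and top 264 mm above the bench. A 28 mm post outside the disc, 118 mm farther from the turntable's axis, carries it by an arm at the lamp's top.
- turntable (a joint): Angle of the turntable in rad, growing counter-clockwise seen from above; range 0 to 2.0, where 2.0 is the stop. It starts between 0 and 0.25, turns freely with slight friction (about 1 N at the peg) and stays where it is left. Things on it ride along by friction.
- peg_top (a point): Top centre of the upright round steel peg for turning the disc by hand: 16 mm diameter, 68 mm tall above the disc (its top 104 mm above the bench), fixed to the disc 135 mm from its axis, across the disc from the tray. It moves with the disc.
- tray: Aluminium tray, 160 (its x) by 76 mm (its y), rim 9 mm high, floor 3 mm thick, loose on the turntable, long side across the radius; origin at the centre of its underside, z up. With both casts about 0.32 kg. It starts under the lamp head, where its grip cannot be reached from above.
- tray_grip (a point): Centre of that tray's black upright grip block, 36 mm (tray x) by 14 mm (tray y) by 45 mm tall, on a stem over the tray's middle; this point is 82.5 mm above the tray's underside, the block reaches from 60 to 105 mm. Axes as the tray's. It is taken from above across the 14 mm.
- cast_a: Loose plaster jaw cast, 42 by 54 mm and 25 mm tall, on the tray at about +48 mm along tray x; origin at the centre of its underside.
- cast_b: The same kind of cast at about -48 mm along tray x; weights of the two differ.
- jar: Small closed white jar, 34 mm diameter, 38 mm tall, standing on the turntable near its edge, it rides along; origin at the centre of its underside.
- spare_tray: Empty tray of the same make standing on the bench beside the station, to be left alone; origin at the centre of its underside. Same size and grip as the other.
- bowl: Dark mixing bowl, 110 mm across and 60 mm tall, on the bench; origin at the centre of its underside.
- bench_cast: A plaster jaw cast like the others, 42 by 54 by 25 mm, lying alone on the bench; origin at the centre of its underside.
- spatula: Spatula, 190 mm long, lying on the bench on the robot's side of the station; origin under its middle.
- bottle: White bottle, 60 mm diameter, 140 mm tall, on the bench to one side of the station, farther from the robot; origin at the centre of its underside.
- carton: Grey box, 90 by 90 by 100 mm tall, on the bench to one side of the station, farther from the robot; origin at the centre of its underside.
There are look-alikes about, which are no part of the job. What is shaped like the jar but yellow is not meant.

How it is judged (in metres and radians):
On the way, in this order (a step that is already met when the one before it is completed fails the run):
1. the turntable is turned to its stop with the tray still standing on it (value of joint turntable above 1.93 rad and contact force between station and tray above 0.5 N and height (world z) of tray below 0.045 m), for 0.2 s.
2. the tray with both casts is lifted clear of the turntable in the gripper (height (world z) of tray above 0.066 m and contact force between station and tray below 0.05 N and contact force between the fingers and tray above 1 N), for 0.2 s.
At the end, for the whole second after the job is handed in: Turntable within 0.07 rad of its stop; tray held by the fingers alone, 70 to 164 mm above the turntable, tilt under 0.10 rad, still (20 mm/s, 0.15 rad/s); both casts standing on it; jar upright on the turntable; bench things within 30 mm of their starts (value of joint turntable above 1.93 rad and height (world z) of tray between 0.106 and 0.2 m and angle between tray's own z axis and vertical below 0.1 rad and linear speed of tray below 0.02 m/s and angular speed of tray below 0.15 rad/s and contact force between the fingers and tray above 1 N and contact force between station and tray below 0.05 N and z of cast_a in the frame of tray between -0.003 and 0.015 m and horizontal distance between each of cast_a, cast_b and tray below 0.075 m and angle between each of cast_a, cast_b's own z axis and vertical below 0.15 rad and z of cast_b in the frame of tray between -0.003 and 0.015 m and angle between jar's own z axis and vertical below 0.2 rad and height (world z) of jar between 0.03 and 0.045 m and horizontal distance between jar and station below 0.165 m and distance of each of spare_tray, bowl, bench_cast, spatula, bottle, carton from where it was at the start of the episode below 0.03 m); the arm keeps its last pose, push and grip.
It fails at once if the tray is tipped by more than 0.25 rad (angle between tray's own z axis and vertical above 0.25 rad).
It fails at once if a cast falls off the tray or tips over (distance between any of cast_a, cast_b and tray above 0.1 m or angle between any of cast_a, cast_b's own z axis and vertical above 0.5 rad).
It fails at once if the jar is knocked over (angle between jar's own z axis and vertical above 0.5 rad).
It fails at once if another thing on the bench is moved by more than 30 mm (distance of any of spare_tray, bowl, bench_cast, spatula, bottle, carton from where it was at the start of the episode above 0.03 m).
It also fails if it takes over 58 s, if anything falls off the work surface, if the arm or the gripper's body presses on something with over 40 N, if the wrist force passes 120 N, or if a joint passes its speed limit or range.

### The arm

A 6-joint arm with a two-finger parallel gripper is mounted at the origin on the work surface. World frame = base frame: x ahead of the robot, y to its left, z up, the work surface at z = 0. Lengths are in mm, angles in rad, forces in N, time in s.
With the tool pointing down it reaches from about 350 to 975 mm from the base axis. Payload 7.1 kg.
Tool frame: the origin (TCP) lies midway between the tips of the shut fingers; the grasp point (between the pads) lies 19 mm behind it; z points along the fingers, y is the line along which they close (so a half turn about z gives the same grasp; the last joint's range is limited). The gripper opens to 88 mm and grips with 3 to 60 N. Pads are 20 mm wide; open, the fingers measure 115 mm over their backs; the gripper's body (75 mm by 178 mm) begins 61 mm behind the grasp point.
Start: joints at [-1.133, 0.423, 1.63, -0, 1.089, -0.019], TCP at [275.688, -560.893, 222.675] pointing down, gripper open.
Joint ranges: [-3, 3], [-0.9, 2.11], [0.09, 2.58], [-1.31, 4.45], [0.11, 2.69], [-2.54, 2.54]. Speed limits (rad/s): [2.39, 2.39, 3.01, 3.14, 3.14, 3.14].

### API

Orientations are given as a rotation vector (axis times angle).
In Python, from workcell import ctrl gives the robot as it stands.
- The arm moves only by the shell command python3 -m pendant 'ROWS'. ROWS is a JSON object of lists of equal length, an entry for each row: "grip": the opening, from -1 (shut) to 1 (fully open); "linear": the shift along the tool's x, y, z in mm, a list of three; "angular": the turn, a rotation vector about the tool's x, y, z in rad, a list of three. In form: {"grip": [grip, ...], "linear": [[tx, ty, tz], ...], "angular": [[ax, ay, az], ...]}. A call has 1 to 12 rows; each row shifts and turns the commanded pose from where the row before left it, along the tool's axes as they then stand; what a row does not reach is not made up. A row lasts 1/12 s, in which the tool goes at most 41.7 mm and 7.16 degrees, less where a joint would pass 70% of its speed; a pose out of reach is approached as far as the arm can. A call with a gripper value outside its range is refused whole. The fingers move at their own pace and stop on an object; the grip force is fixed at half the most. Time passes only in rows, so rows that do not move let the fingers close. It gives the time, the measured TCP pose, the force, the opening and the grip force at its end, in the units of the state.
- ctrl.get_obs(): the state, without advancing time (a new reading comes with each control period).
- ctrl.get_image(name): name is "side" or "top" or "wrist"; returns the picture (384x512x3 uint8, red, green, blue); there is no depth.
- ctrl.camera_params(name): a dict with "vfov" (degrees; the focal length in pixels is half the picture's height over the tangent of half this angle, whatever the lens; pixels are square), "cx", "cy" (the principal point, pixels), "R" (3x3) and "t" (3): a world point X has camera coordinates R X + t; the wrist camera has in their place "T_tool_cam" (4x4, takes a point from camera to tool coordinates, whose origin is the TCP and whose axes are the flange's). Camera axes: x right, y down, z forward; pixel columns grow to the right and rows downward; lengths in mm; the calibration is good to about 2 mm. The wrist camera is an equidistant fisheye: a pixel r from the principal point sees the ray r / f radians off the axis. A picture is of the moment at which its call begins: read the wrist's pose just before it. camera_params takes no time and is no camera call.
- ctrl.close_job(): hands the job in; it is judged then, once.
The state is a dict: "t": time; "qpos": joint angles; "qvel": joint speeds; "joint_torque": joint torques, N m; "ee_pos": TCP position; "orientation": TCP orientation; "ft_force": force on the tool from outside, world axes, zero at the start; "moment": the same for the moment, N m; "width": finger opening in mm; "grasp_force": force on a finger pad.
Only numpy, scipy, OpenCV 4.12 (cv2) and the standard library are available. Lean on these libraries where they do the work, as an engineer would, in place of code of your own. Each camera call takes 0.05 s, during which the arm holds its last target. There are 200 camera calls.

## Working session

There is one attempt and no reset: what is moved stays moved. The work goes in short steps, Python scripts to look and compute and a shell command to move; the robot and the scene stay as the last step left them, time stands still between calls to the robot, and variables do not carry over. Pictures are saved under pics/ and viewed, at most 12 in all, crops included, and the job is handed in when it is done.

```bash
mkdir -p pics; ls; python3 - <<'E'
from workcell import ctrl
import cv2,numpy as np
o=ctrl.get_obs(); print({k:np.round(v,3).tolist() for k,v in o.items()})
ims=[]
for n in ["side","top"]:
    im=ctrl.get_image(n); cv2.imwrite(f"pics/{n}0.png",im[:,:,::-1]); p=ctrl.camera_params(n); print(n,{k:np.round(v,4).tolist() for k,v in p.items()})
print({k:np.round(v,4).tolist() for k,v in ctrl.camera_params("wrist").items()})
E
```

```text
pics
{'t': 0.0, 'qpos': [-1.133, 0.424, 1.631, 0.0, 1.089, -0.019], 'qvel': [0.001, 0.002, 0.002, -0.001, 0.001, -0.001], 'joint_torque': [-0.001, -54.463, -27.366, 0.064, 0.023, -0.0], 'ee_pos': [275.478, -560.395, 221.9], 'orientation': [-3.059, -0.711, 0.0], 'ft_force': [0.962, -0.269, -0.295], 'moment': [-0.003, 0.024, -0.042], 'grasp_force': 0.0, 'width': 88.147}
side {'vfov': 42.2244, 'cx': 254.9151, 'cy': 192.4591, 'R': [[0.746, -0.6656, 0.0196], [-0.3428, -0.4091, -0.8456], [0.5709, 0.6241, -0.5334]], 't': [-371.2169, 299.0509, 1204.8548]}
top {'vfov': 50.6533, 'cx': 251.1926, 'cy': 187.2082, 'R': [[0.0299, -0.9995, 0.0125], [-0.9933, -0.0311, -0.1113], [0.1116, -0.0091, -0.9937]], 't': [-13.1866, 514.2923, 1175.9326]}
{'vfov': 65.7065, 'cx': 256.2532, 'cy': 194.0234, 'T_tool_cam': [[0.0007, -0.9709, -0.2397, 65.2032], [1.0, 0.0006, 0.0002, -0.8007], [-0.0001, -0.2397, 0.9709, -161.2716], [0.0, 0.0, 0.0, 1.0]]}
```

View pics/top0.png

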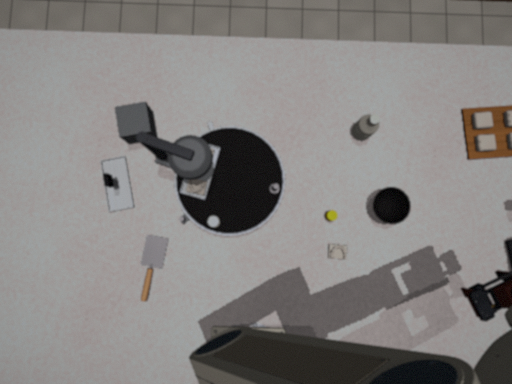

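View pics/side0.png

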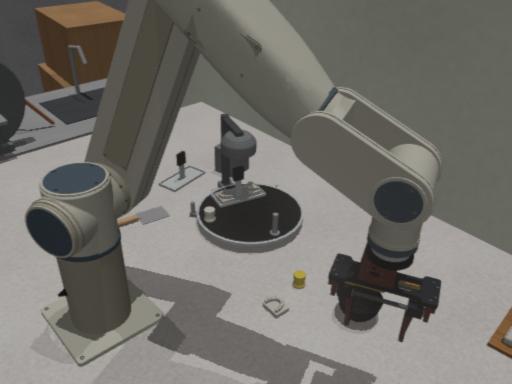

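The top view shows the disc at (230,181), peg at (275,188), white jar at (213,221), lamp at (190,157) and tray at (203,172). The spare tray is at (117,183), off the disc, and the yellow jar at (331,215) is on the bench. The peg, the jar and the tray on the disc fit the description. I'll confirm with one enlarged crop.

```bash
cat > h.py <<'E'
import numpy as np,cv2
from workcell import ctrl
def fx(p): return 192/np.tan(np.radians(p["vfov"])/2)
def ray(n,u,v):
    p=ctrl.camera_params(n); R=np.array(p["R"]);t=np.array(p["t"]);f=fx(p)
    d=R.T@np.array([(u-p["cx"])/f,(v-p["cy"])/f,1]); return -R.T@t,d
def onz(n,u,v,z):
    c,d=ray(n,u,v); return c+d*(z-c[2])/d[2]
def proj(n,X):
    p=ctrl.camera_params(n); q=np.array(p["R"])@X+np.array(p["t"]); f=fx(p); return np.array([p["cx"]+f*q[0]/q[2],p["cy"]+f*q[1]/q[2]])
E
python3 - <<'E'
from h import *
top=cv2.imread("pics/top0.png"); side=cv2.imread("pics/side0.png")
a=cv2.resize(top[105:255,100:300],(600,450),interpolation=cv2.INTER_CUBIC)  # x3
a=top[110:250,150:290]; b=side[120:260,180:320]
cv2.imwrite("pics/crop0.png",np.hstack([cv2.resize(x,(400,400),interpolation=cv2.INTER_CUBIC) for x in (a,b)]))
# disc black mask -> ellipse
for n,im,c in (("top",top,(230,181)),("side",side,(252,212))):
    g=im.max(2); m=(g<45).astype(np.uint8); k,l,s,ce=cv2.connectedComponentsWithStats(m)
    i=l[c[1]+10,c[0]+5]; cs,_=cv2.findContours((l==i).astype(np.uint8),0,1); h=cv2.convexHull(max(cs,key=cv2.contourArea))
    P=np.array([onz(n,u,v,36)[:2] for u,v in h[:,0]],np.float32)
    print(n,s[i],cv2.minEnclosingCircle(P))
for n,u,v,z in (("top",275,188,104),("top",213,221,74),("top",184,218,50),("top",190,155,264),("top",108,181,105)): print(u,v,onz(n,u,v,z))
E
```

```text
top [ 180  129  102  103 6293] ((534.5849609375, 68.50759887695312), 153.6160430908203)
side [ 201  186   97   55 2811] ((537.7161254882812, 71.42039489746094), 151.718994140625)
275 188 [505.86172966 -63.09942686 104.        ]
213 221 [409.89069449 108.03720813  74.        ]
184 218 [416.61333416 193.93072117  50.        ]
190 155 [561.27482222 154.0077393  264.        ]
108 181 [510.79033766 400.66405189 105.        ]
```

View pics/crop0.png

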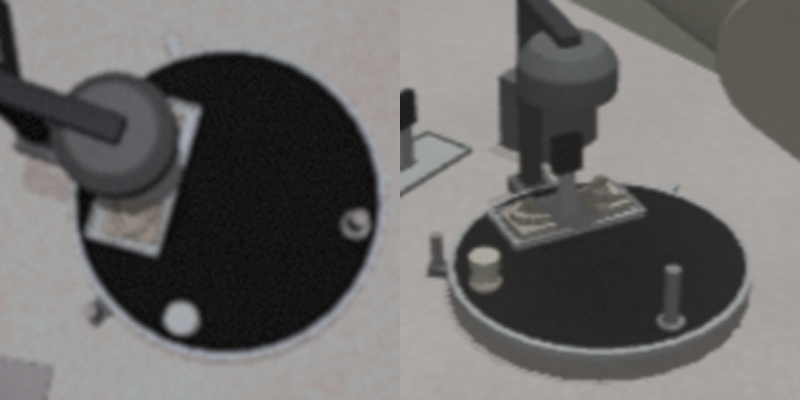

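The crop confirms the steel peg, the white jar and the tray under the lamp; the stop pin is at top-view pixel (184,219).

```bash
python3 - <<'E'
from h import *
def tri(a,b):
    A=[];B=[]
    for n,u,v in (a,b):
        c,d=ray(n,u,v); d/=np.linalg.norm(d); M=np.eye(3)-np.outer(d,d); A.append(M);B.append(M@c)
    return np.linalg.lstsq(np.vstack(A),np.hstack(B),rcond=None)[0]
T=lambda x,y:("top",150+x/2.857,110+y/2.857)
S=lambda x,y:("side",180+(x-400)/2.857,120+y/2.857)
print("peg top",tri(T(351,224),S(673,268)),onz(*S(673,268),104),onz(*T(351,224),104), "base",onz(*S(672,321),36))
print("jar",onz(*T(181,319),74),onz(*S(484,257),74))
print("pin",onz(*T(97,311),50),onz(*S(436,236),50))
print("lamp",onz(*T(115,135),264))
print("trayTR/BL corners top",onz(*T(200,107),45),onz(*T(157,256),45),onz(*T(87,236),45))
E
```

```text
peg top [509.43535121 -61.32696518 104.89008564] [516.08779285 -63.77635888 104.        ] [504.54405144 -57.15537401 104.        ] base [520.02457531 -62.30095905  36.        ]
jar [408.07441259 106.96573828  74.        ] [411.30467174 107.19772794  74.        ]
pin [414.14850633 193.95089218  50.        ] [416.94324232 201.3568133   50.        ]
lamp [555.80810931 153.14793137 264.        ]
trayTR/BL corners top [628.07052612  98.4765101   45.        ] [472.07122352 136.34775329  45.        ] [490.33739219 208.59847325  45.        ]
```

```bash
python3 -m pendant '{"grip":[0.5,0.2,0,0,0,0,0,0,0,0,0,0],"linear":[[31,-25,0],[31,-25,0],[31,-25,0],[31,-25,0],[31,-25,0],[31,-25,0],[31,-25,0],[31,-25,0],[31,-25,0],[31,-25,0],[31,-25,0],[31,-25,0]],"angular":[[0,0,0],[0,0,0],[0,0,0],[0,0,0],[0,0,0],[0,0,0],[0,0,0],[0,0,0],[0,0,0],[0,0,0],[0,0,0],[0,0,0]]}'
python3 -m pendant '{"grip":[0,0,0,0,0,0,0,0,0,0],"linear":[[0,0,0],[0,0,0],[0,0,0],[0,0,0],[0,0,0],[0,0,0],[0,0,0],[0,0,0],[0,0,0],[0,0,0]],"angular":[[0,0,-0.109],[0,0,-0.109],[0,0,-0.109],[0,0,-0.109],[0,0,-0.109],[0,0,-0.109],[0,0,-0.109],[0,0,-0.109],[0,0,0],[0,0,0]]}'
cat >> h.py <<'E'
from scipy.spatial.transform import Rotation as Ro
def tool():
    o=ctrl.get_obs(); return np.array(o["ee_pos"]),Ro.from_rotvec(o["orientation"]).as_matrix(),o
def wz(u,v,z,P):
    p=ctrl.camera_params("wrist"); T=np.array(p["T_tool_cam"]); a=np.array([u-p["cx"],v-p["cy"]]); r=np.hypot(*a); th=r/fx(p)
    d=np.array([*(np.sin(th)*a/r),np.cos(th)]); pos,R,_=P; c=pos+R@T[:3,3]; d=R@T[:3,:3]@d; return c+d*(z-c[2])/d[2]
def wp(X,P):
    p=ctrl.camera_params("wrist"); T=np.array(p["T_tool_cam"]); pos,R,_=P
    q=T[:3,:3].T@(R.T@(np.array(X)-pos)-T[:3,3]); th=np.arctan2(np.hypot(q[0],q[1]),q[2]); r=th*fx(p); return np.array([p["cx"],p["cy"]])+r*q[:2]/np.hypot(*q[:2])
E
python3 - <<'E'
from h import *
P=tool(); im=ctrl.get_image("wrist"); cv2.imwrite("pics/w1.png",im[:,:,::-1])
print(P[0],P[1].round(3).tolist(),P[2]["width"],P[2]["qpos"]); print(wp([508,-61,104],P), wp([536,70,36],P))
np.savez("w1.npz",p=P[0],R=P[1])
E
```

```text
t: 1.1
ee_pos: [477.4, -125.6, 222.6]
orientation: [-3.06, -0.711, 0.0]
ft_force: [0.7, -0.8, 0.3]
width: 44.1
grasp_force: 0.0
t: 1.93
ee_pos: [477.0, -127.5, 222.5]
orientation: [-2.476, -1.933, 0.0]
ft_force: [-0.4, 0.3, -0.5]
width: 44.2
grasp_force: 0.0
[ 477.04702815 -127.53120289  222.48295767] [[0.243, 0.97, -0.0], [0.97, -0.243, 0.0], [0.0, -0.0, -1.0]] 44.229778138573 [-2.85326515e-01  2.30702161e-01  1.91430342e+00 -1.12107574e-06
  9.97038703e-01 -4.00702406e-02]
[271.60028185 115.42281553] [264.4693383    8.13014819]
```

View pics/w1.png

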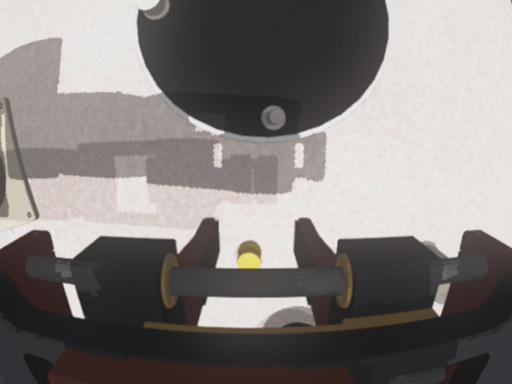

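The wrist view shows the peg top at (274,117), within 3 px of the prediction, and the jar at (152,5). I'll refine the peg and fit the disc centre.

```bash
python3 - <<'E'
from h import *
d=np.load("w1.npz"); P=(d["p"],d["R"],0)
im=cv2.imread("pics/w1.png"); print("peg",wz(274,117,104,P),wz(273,118,104,P))
g=im.max(2); m=(g<60).astype(np.uint8); m[200:]=0; k,l,s,c=cv2.connectedComponentsWithStats(m); i=l[60,260]
cs,_=cv2.findContours((l==i).astype(np.uint8),0,1); q=cv2.convexHull(max(cs,key=cv2.contourArea))[:,0]; q=q[(q[:,1]>5)&((q[:,0]>180)|(q[:,1]>25))]
X=np.array([wz(u,v,36,P)[:2] for u,v in q]); A=np.c_[2*X,np.ones(len(X))]; s=np.linalg.lstsq(A,(X**2).sum(1),rcond=None)[0]
print("centre",s[:2],np.sqrt(s[2]+s[0]**2+s[1]**2))
E
```

```text
peg [509.82370581 -62.9644917  104.        ] [508.69105595 -63.66245558 104.        ]
centre [524.98980963  44.77145704] 129.10709073716046
```

```bash
python3 -m pendant '{"grip":[0,0,0,0,0,0,0,0,0,0,0],"linear":[[23.5,5,0],[23.5,5,0],[23.5,5,0],[0,0,0],[0,0,30],[0,0,30],[0,0,30],[0,0,30],[0,0,25],[0,0,18],[0,0,0]],"angular":[[0,0,0],[0,0,-0.044],[0,0,0],[0,0,0],[0,0,0],[0,0,0],[0,0,0],[0,0,0],[0,0,0],[0,0,0],[0,0,0]]}'
python3 -m pendant '{"grip":[-0.25,-0.5,-0.5,-0.5,-0.5,-0.5],"linear":[[0,0,0],[0,0,0],[0,0,0],[0,0,0],[0,0,0],[0,0,0]],"angular":[[0,0,0],[0,0,0],[0,0,0],[0,0,0],[0,0,0],[0,0,0]]}'
python3 - <<'E'
from h import *
P=tool(); im=ctrl.get_image("wrist"); im2=ctrl.get_image("side"); cv2.imwrite("pics/w2.png",np.hstack([im[100:356,106:406],cv2.resize(im2[160:288,200:350],(300,256),interpolation=cv2.INTER_CUBIC)])[:,:,::-1])
print(P[0],np.degrees(np.arctan2(P[1][1,1],P[1][0,1])),P[2]["width"],P[2]["ft_force"]); print(wp([509,-63,104],P))
E
```

```text
t: 2.9
ee_pos: [504.9, -62.4, 56.4]
orientation: [-2.429, -1.985, 0.007]
ft_force: [-1.4, 0.6, -0.2]
width: 43.7
grasp_force: 0.0
t: 3.4
ee_pos: [508.6, -62.4, 60.6]
orientation: [2.429, 1.99, 0.002]
ft_force: [1.1, 0.5, 0.6]
width: 22.2
grasp_force: 0.5
[508.5732636  -62.41700685  60.61700317] -11.349969334756121 22.18772583895627 [1.12633484 0.50603073 0.56958532]
[258.62242169 274.36743077]
```

View pics/w2.png

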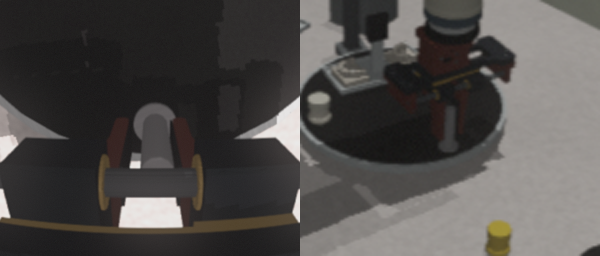

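The peg is caged between the fingers (peg at about (155,140) in the left half, confirmed in the right half). I'll turn along the arc now.

```bash
python3 -m pendant '{"grip":[-0.5,-0.5,-0.5,-0.5,-0.5,-0.5,-0.5,-0.5,-0.5,-0.5,-0.5,-0.5],"linear":[[0,2.7,0],[0.1,4.1,0],[0.1,5.4,0],[0.2,6.75,0],[0.2,6.75,0],[0.2,6.75,0],[0.2,6.75,0],[0.2,6.75,0],[0.2,6.75,0],[0.2,6.75,0],[0.2,6.75,0],[0.2,6.75,0]],"angular":[[0,0,-0.02],[0,0,-0.03],[0,0,-0.04],[0,0,-0.05],[0,0,-0.05],[0,0,-0.05],[0,0,-0.05],[0,0,-0.05],[0,0,-0.05],[0,0,-0.05],[0,0,-0.05],[0,0,-0.05]]}'
python3 - <<'E'
from h import *
P=tool(); im=ctrl.get_image("wrist"); im2=ctrl.get_image("side"); cv2.imwrite("pics/w3.png",np.hstack([im[100:356,106:406],cv2.resize(im2[110:260,160:336],(300,256),interpolation=cv2.INTER_CUBIC)])[:,:,::-1])
print(P[0],np.degrees(np.arctan2(P[1][1,1],P[1][0,1])),P[2]["width"],P[2]["ft_force"],P[2]["qpos"])
E
```

```text
t: 4.5
ee_pos: [579.3, -56.9, 59.3]
orientation: [-1.806, -2.569, 0.002]
ft_force: [-0.7, -2.1, 0.4]
width: 22.0
grasp_force: 0.6
[579.28624845 -56.87185032  59.32043496] 19.79542938911087 21.972226153543556 [-0.68878747 -2.09705626  0.36843197] [-1.18181040e-01  5.91008399e-01  1.81311683e+00 -3.53605040e-04
  7.39076583e-01 -4.63414530e-01]
```

View pics/w3.png

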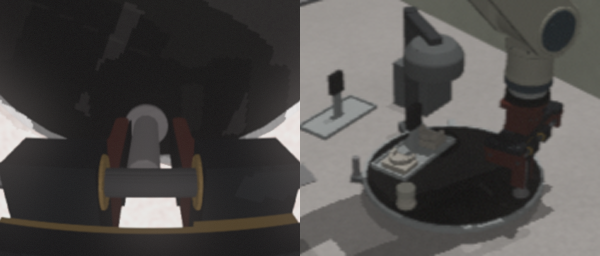

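The peg is still caged; the disc, tray and jar have turned together.

```bash
python3 -m pendant '{"grip":[-0.5,-0.5,-0.5,-0.5,-0.5,-0.5,-0.5,-0.5,-0.5,-0.5,-0.5,-0.5],"linear":[[0.2,6.75,0],[0.2,6.75,0],[0.2,6.75,0],[0.2,6.75,0],[0.2,6.75,0],[0.2,6.75,0],[0.2,6.75,0],[0.2,6.75,0],[0.2,6.75,0],[0.2,6.75,0],[0.2,6.75,0],[0.2,6.75,0]],"angular":[[0,0,-0.05],[0,0,-0.05],[0,0,-0.05],[0,0,-0.05],[0,0,-0.05],[0,0,-0.05],[0,0,-0.05],[0,0,-0.05],[0,0,-0.05],[0,0,-0.05],[0,0,-0.05],[0,0,-0.05]]}'
python3 -m pendant '{"grip":[-0.5,-0.5,-0.5,-0.5,-0.5,-0.5,-0.5,-0.5],"linear":[[0.2,6.75,0],[0.2,6.75,0],[0.2,6.75,0],[0.2,6.75,0],[0.2,6.75,0],[0.2,6.75,0],[0.1,4,0],[0,2.7,0]],"angular":[[0,0,-0.05],[0,0,-0.05],[0,0,-0.05],[0,0,-0.05],[0,0,-0.05],[0,0,-0.05],[0,0,-0.03],[0,0,-0.02]]}'
python3 - <<'E'
from h import *
P=tool(); im=ctrl.get_image("wrist"); im2=ctrl.get_image("side"); im3=ctrl.get_image("top");cv2.imwrite("pics/w4.png",np.hstack([im[100:356,106:406],cv2.resize(im2[110:260,160:336],(300,256),interpolation=cv2.INTER_CUBIC),im3[100:356,90:290]])[:,:,::-1])
print(P[0],np.degrees(np.arctan2(P[1][1,1],P[1][0,1])),P[2]["width"],P[2]["ft_force"],P[2]["qpos"])
E
```

```text
t: 5.6
ee_pos: [642.8, -8.9, 59.3]
orientation: [-0.969, -2.987, 0.001]
ft_force: [-1.4, -1.6, -0.5]
width: 22.0
grasp_force: 0.6
t: 6.27
ee_pos: [663.3, 33.8, 59.4]
orientation: [-0.435, -3.111, 0.0]
ft_force: [0.1, -0.4, 0.5]
width: 21.8
grasp_force: 0.5
[663.34082791  33.80994632  59.40618586] 74.07866533727014 21.844457109035073 [ 0.10566199 -0.36907041  0.50089676] [ 3.30468113e-02  6.80828595e-01  1.61929460e+00 -1.11767185e-04
  8.42274960e-01 -1.25979524e+00]
```

View pics/w4.png

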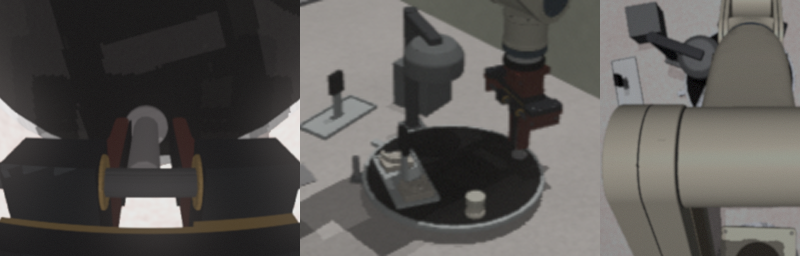

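The peg is still caged; the disc has turned about 1.49 rad and the tray is coming to the robot's side. I'll creep to the stop.

```bash
for i in 1; do python3 -m pendant '{"grip":[-0.5,-0.5,-0.5,-0.5,-0.5,-0.5,-0.5,-0.5],"linear":[[0.1,4,0],[0.1,4,0],[0.1,4,0],[0.1,4,0],[0.1,4,0],[0.1,4,0],[0.1,4,0],[0.1,4,0]],"angular":[[0,0,-0.03],[0,0,-0.03],[0,0,-0.03],[0,0,-0.03],[0,0,-0.03],[0,0,-0.03],[0,0,-0.03],[0,0,-0.03]]}'; done
python3 -m pendant '{"grip":[-0.5,-0.5,-0.5,-0.5],"linear":[[0.1,4,0],[0,2.7,0],[0,2.7,0],[0,0,0]],"angular":[[0,0,-0.03],[0,0,-0.02],[0,0,-0.02],[0,0,0]]}'
python3 -c "
from h import *
P=tool();print(P[0],np.degrees(np.arctan2(P[1][1,1],P[1][0,1])),P[2]['ft_force'])"
```

```text
t: 7.08
ee_pos: [668.5, 65.7, 59.7]
orientation: [-0.056, -3.141, -0.0]
ft_force: [-0.5, -0.7, 0.5]
width: 21.8
grasp_force: 0.5
t: 7.42
ee_pos: [668.7, 75.2, 59.8]
orientation: [-0.052, 3.141, 0.0]
ft_force: [-0.5, 0.6, -0.3]
width: 22.0
grasp_force: 0.0
[668.67290922  75.24185341  59.79109182] 91.8920003356651 [-0.47054839  0.61684179 -0.31434974]
```

```bash
python3 -m pendant '{"grip":[-0.5,-0.5,-0.5,-0.5],"linear":[[0,2.7,0],[0,2.7,0],[0,2.7,0],[0,0,0]],"angular":[[0,0,-0.02],[0,0,-0.02],[0,0,-0.02],[0,0,0]]}' | grep -E "pos|force"
python3 -m pendant '{"grip":[-0.5,-0.5,-0.5,-0.5],"linear":[[0,2.7,0],[0,2.7,0],[0,1.3,0],[0,0,0]],"angular":[[0,0,-0.02],[0,0,-0.02],[0,0,-0.01],[0,0,0]]}'| grep -E "pos|force"
```

```text
ee_pos: [668.2, 83.2, 59.8]
ft_force: [0.7, -0.1, 0.2]
grasp_force: 0.0
ee_pos: [667.5, 87.0, 59.7]
ft_force: [1.6, -11.7, 0.2]
grasp_force: 6.0
```

```bash
python3 -m pendant '{"grip":[-0.5,-0.5,-0.5,-0.5],"linear":[[0,1.5,0],[0,0,0],[0,0,0],[0,0,0]],"angular":[[0,0,0],[0,0,0],[0,0,0],[0,0,0]]}'| grep -E "pos|force"
python3 - <<'E'
from h import *
P=tool(); im=ctrl.get_image("side"); im2=ctrl.get_image("wrist")
cv2.imwrite("pics/w5.png",np.hstack([im2[100:356,106:406],cv2.resize(im[140:260,180:320],(462,396),interpolation=cv2.INTER_CUBIC)[:256*1,:] if 0 else cv2.resize(im[140:260,180:320],(299,256),interpolation=cv2.INTER_CUBIC)])[:,:,::-1])
cv2.imwrite("pics/side5.png",im[:,:,::-1])
E
```

```text
ee_pos: [667.5, 87.1, 59.7]
ft_force: [0.4, -16.8, 0.9]
grasp_force: 8.8
```

View pics/w5.png

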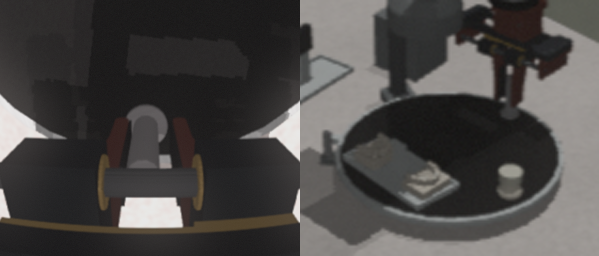

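The tray lies on the robot's side with both casts standing and the jar upright at (510,180); the peg no longer advances as force rises, so the disc is at its stop. I'll release, rise, turn and go above the tray.

```bash
python3 -m pendant '{"grip":[-0.2,0,0,0,0,0,0,0,0,0,0],"linear":[[0,0,0],[0,0,0],[0,0,0],[0,0,-20],[0,0,-35],[0,0,-35],[0,0,-35],[0,0,-35],[0,0,-25],[0,0,0],[0,0,0]],"angular":[[0,0,0],[0,0,0],[0,0,0],[0,0,0],[0,0,0],[0,0,0],[0,0,0],[0,0,0],[0,0,0],[0,0,0],[0,0,0]]}' | grep -E "pos|force"
python3 -m pendant '{"grip":[0,0,0,0,0,0,0,0,0,0,0,0],"linear":[[0,0,0],[0,0,0],[0,0,0],[0,0,0],[0,0,0],[0,0,0],[0,0,0],[0,0,0],[0,0,0],[0,0,0],[0,0,0],[0,0,0]],"angular":[[0,0,0.12],[0,0,0.12],[0,0,0.12],[0,0,0.12],[0,0,0.12],[0,0,0.12],[0,0,0.12],[0,0,0.12],[0,0,0.12],[0,0,0.12],[0,0,0.12],[0,0,0.12]]}'| grep -E "pos|force"
python3 -m pendant '{"grip":[0,0,0,0,0,0,0,0,0],"linear":[[0,0,0],[0,-30,0],[0,-35,0],[0,-35,0],[0,-35,0],[0,-35,0],[0,-35,0],[0,-15,0],[0,0,0]],"angular":[[0,0,0.12],[0,0,0],[0,0,0],[0,0,0],[0,0,0],[0,0,0],[0,0,0],[0,0,0],[0,0,0]]}'| grep -E "pos|force"
python3 - <<'E'
from h import *
P=tool(); im=ctrl.get_image("wrist"); cv2.imwrite("pics/w6.png",im[:,:,::-1])
print(P[0],np.degrees(np.arctan2(P[1][1,1],P[1][0,1])),P[2]["qpos"]); np.savez("w6.npz",p=P[0],R=P[1]); print(wp([450,58,141],P))
E
```

```text
ee_pos: [668.0, 91.5, 246.5]
ft_force: [-0.5, -1.8, -0.5]
grasp_force: 0.0
ee_pos: [665.9, 91.1, 242.0]
ft_force: [-0.4, -0.3, -0.0]
grasp_force: 0.0
ee_pos: [445.0, 57.2, 242.8]
ft_force: [-0.0, -0.3, -0.2]
grasp_force: 0.0
[444.98970587  57.1832266  242.76016156] 8.737330540213419 [ 1.01188374e-01  1.35332743e-01  1.98126103e+00  1.49661342e-04
  1.03050181e+00 -5.13830225e-02]
[262.45800856 194.96335084]
```

View pics/w6.png

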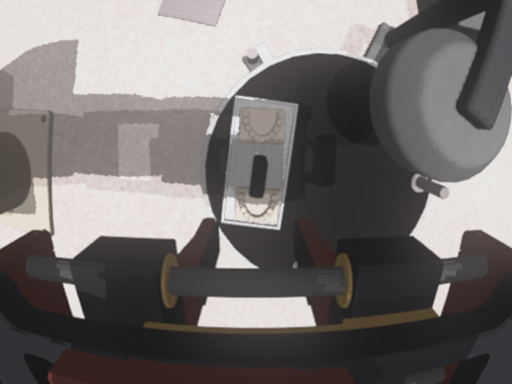

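The wrist view shows the tray with corners (236,97), (298,103), (281,229), (223,221), both casts upright, and the black grip's top at about (258,176). The tab is at the pin (260,58).

```bash
python3 - <<'E'
from h import *
d=np.load("w6.npz"); P=(d["p"],d["R"],0); im=cv2.imread("pics/w6.png")
c=np.array([wz(u,v,45,P)[:2] for u,v in ((236,97),(298,103),(281,229),(223,221))]); print(c.round(1).tolist(),"centre",c.mean(0))
for a,b in ((0,1),(3,2),(3,0),(2,1)): q=c[b]-c[a]; print(np.hypot(*q),np.degrees(np.arctan2(q[1],q[0])))
m=(im.max(2)<38).astype(np.uint8); m2=np.zeros_like(m); m2[145:205,240:276]=m[145:205,240:276]
k,l,s,ce=cv2.connectedComponentsWithStats(m2); i=1+s[1:,4].argmax(); print(s[i],ce[i])
cs,_=cv2.findContours((l==i).astype(np.uint8),0,1); q=max(cs,key=cv2.contourArea)[:,0]
X=np.array([wz(u,v,141,P)[:2] for u,v in q],np.float32); print("grip top",cv2.minAreaRect(X)); 
print([ (round(v),im[v,258].tolist()) for v in range(148,204,6)])
E
```

```text
[[405.4, 148.6], [479.8, 153.2], [486.1, -6.6], [410.8, -7.3]] centre [445.52439208  71.97323997]
74.48638747752418 3.560426612683519
75.34208881807865 0.5608652465190134
155.96126160664792 91.96768574617838
159.88367001730253 92.27651025191048Traceback (most recent call last):
  File "<stdin>", line 6, in <module>
ValueError: attempt to get argmax of an empty sequence
```

```bash
python3 - <<'E'
from h import *
d=np.load("w6.npz"); P=(d["p"],d["R"],0); im=cv2.imread("pics/w6.png")
g=im.max(2); print([(v,int(g[v,258])) for v in range(146,206,4)],[(u,int(g[168,u])) for u in range(236,284,3)])
r=g[145:206,240:278]; t,m=cv2.threshold(r,0,255,cv2.THRESH_OTSU+cv2.THRESH_BINARY_INV); t=min(t,60); m=(r<t).astype(np.uint8)
k,l,s,ce=cv2.connectedComponentsWithStats(m); i=1+s[1:,4].argmax(); print(t,s[i]+[240,145,0,0,0],ce[i]+[240,145])
cs,_=cv2.findContours((l==i).astype(np.uint8),0,1); q=max(cs,key=cv2.contourArea)[:,0]+[240,145]
X=np.array([wz(u,v,141,P)[:2] for u,v in q],np.float32); print("grip at top z",cv2.minAreaRect(X),X[X[:,1].argsort()][[0,-1]])
for b in ([451,72],[448,72],[445,72]):
  print(b,[wp([*b,z],P).round(1).tolist() for z in (96,118,141)])
E
```

```text
[(146, 127), (150, 126), (154, 110), (158, 49), (162, 48), (166, 50), (170, 48), (174, 50), (178, 52), (182, 51), (186, 52), (190, 52), (194, 53), (198, 123), (202, 160)] [(236, 124), (239, 126), (242, 124), (245, 126), (248, 124), (251, 109), (254, 50), (257, 51), (260, 49), (263, 49), (266, 56), (269, 122), (272, 123), (275, 124), (278, 123), (281, 121)]
60 [250 156  17  41 525] [258.16952381 176.00952381]
grip at top z ((443.5865478515625, 74.63395690917969), (11.988447189331055, 37.26363754272461), 1.6021500825881958) [[443.42532   55.990337]
 [444.88593   93.3094  ]]
[451, 72] [[264.8, 171.9], [265.3, 175.7], [266.0, 180.3]]
[448, 72] [[262.0, 171.5], [262.3, 175.2], [262.7, 179.7]]
[445, 72] [[259.2, 171.0], [259.3, 174.7], [259.4, 179.2]]
```

```bash
python3 - <<'E'
from h import *
d=np.load("w6.npz"); P=(d["p"],d["R"],0); a=np.linspace(0,2*np.pi,73)
for c in ((556,153),(550,153),(562,153),(556,147),(556,159)):
  for z in (264,194):
    q=np.array([wp([c[0]+55*np.cos(t),c[1]+55*np.sin(t),z],P) for t in a]); print(c,z,"u",q[:,0].min().round(),q[:,0].max().round(),"v",q[:,1].min().round(),q[:,1].max().round())
E
```

```text
(556, 153) 264 u 395.0 530.0 v 21.0 208.0
(556, 153) 194 u 353.0 470.0 v 45.0 184.0
(550, 153) 264 u 385.0 525.0 v 17.0 207.0
(550, 153) 194 u 345.0 465.0 v 42.0 182.0
(562, 153) 264 u 405.0 535.0 v 25.0 210.0
(562, 153) 194 u 360.0 474.0 v 47.0 185.0
(556, 147) 264 u 393.0 529.0 v 30.0 218.0
(556, 147) 194 u 352.0 469.0 v 52.0 191.0
(556, 159) 264 u 397.0 531.0 v 12.0 199.0
(556, 159) 194 u 354.0 471.0 v 38.0 176.0
```

```bash
python3 -m pendant '{"grip":[0,0,0,0,0,0,0,0,0,0,0],"linear":[[0,0,0],[15.6,-0.5,0],[0,0,0],[0,0,0],[0,0,0],[-4,0,19.7],[-4,0,19.7],[-4,0,19.7],[-4,0,19.7],[0,0,0],[0,0,0]],"angular":[[0,0,0.12],[0,0,0],[0,0.1,0],[0,0.1,0],[0,0,0],[0,0,0],[0,0,0],[0,0,0],[0,0,0],[0,0,0],[0,0,0]]}'
python3 - <<'E'
from h import *
P=tool(); im=ctrl.get_image("wrist"); im2=ctrl.get_image("side"); cv2.imwrite("pics/w7.png",np.hstack([im[80:380,76:436],cv2.resize(im2[80:230,180:360],(360,300),interpolation=cv2.INTER_CUBIC)])[:,:,::-1])
print(P[0],P[1].round(3).tolist(),P[2]["ft_force"]);print(wp([444,73,141],P))
E
```

```text
t: 12.15
ee_pos: [448.5, 73.1, 163.2]
orientation: [-2.08, -2.147, -0.204]
ft_force: [-0.1, 0.4, 0.2]
width: 43.6
grasp_force: 0.0
[448.46338655  73.14447911 163.24771242] [[-0.031, 0.999, -0.01], [0.98, 0.032, 0.197], [0.197, -0.003, -0.98]] [-0.14010087  0.37208953  0.1839374 ]
[249.91258719 230.81108802]
```

View pics/w7.png

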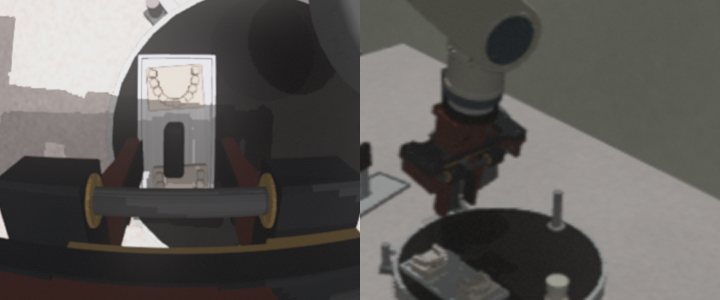

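The grip is at (250,230), exactly as predicted, and the gripper is clear of the lamp. I'll shift 4.5 mm, descend and close.

```bash
python3 -m pendant '{"grip":[0,0,0,0,0,0],"linear":[[0,-4.5,0],[-4,0,20],[-4,0,20],[-4,0,19.7],[0,0,0],[0,0,0]],"angular":[[0,0,0],[0,0,0],[0,0,0],[0,0,0],[0,0,0],[0,0,0]]}'
python3 -m pendant '{"grip":[-0.3,-0.5,-0.6,-0.7,-0.8,-1,-1,-1,-1,-1],"linear":[[0,0,0],[0,0,0],[0,0,0],[0,0,0],[0,0,0],[0,0,0],[0,0,0],[0,0,0],[0,0,0],[0,0,0]],"angular":[[0,0,0],[0,0,0],[0,0,0],[0,0,0],[0,0,0],[0,0,0],[0,0,0],[0,0,0],[0,0,0],[0,0,0]]}'
```

```text
t: 12.75
ee_pos: [444.0, 73.0, 103.7]
orientation: [-2.081, -2.148, -0.208]
ft_force: [0.2, 0.6, 0.3]
width: 44.1
grasp_force: 0.0
t: 13.58
ee_pos: [444.3, 73.0, 103.8]
orientation: [-2.081, -2.148, -0.209]
ft_force: [-1.7, -1.3, 7.5]
width: 14.2
grasp_force: 30.0
```

```bash
python3 -m pendant '{"grip":[-1,-1,-1,-1,-1,-1,-1],"linear":[[0.4,0,-2],[0.8,0,-4],[0.8,0,-4],[0.8,0,-4],[0.4,0,-2],[0,0,0],[0,0,0]],"angular":[[0,0,0],[0,0,0],[0,0,0],[0,0,0],[0,0,0],[0,0,0],[0,0,0]]}'
python3 -m pendant '{"grip":[-1,-1,-1,-1,-1,-1,-1,-1,-1,-1,-1,-1],"linear":[[0.8,0,-4],[1.2,0,-6],[1.6,0,-8],[1.6,0,-8],[1.6,0,-8],[1.6,0,-8],[1.6,0,-8],[1.6,0,-8],[1.6,0,-8],[1.6,0,-8],[1.2,0,-6],[0.8,0,-4]],"angular":[[0,0,0],[0,0,0],[0,0,0],[0,0,0],[0,0,0],[0,0,0],[0,0,0],[0,0,0],[0,0,0],[0,0,0],[0,0,0],[0,0,0]]}'
python3 -m pendant '{"grip":[-1,-1,-1,-1,-1,-1],"linear":[[0,0,0],[0,0,0],[0,0,0],[0,0,0],[0,0,0],[0,0,0]],"angular":[[0,0,0],[0,0,0],[0,0,0],[0,0,0],[0,0,0],[0,0,0]]}'
python3 - <<'E'
from h import *
P=tool(); im=ctrl.get_image("wrist"); im2=ctrl.get_image("side"); cv2.imwrite("pics/w8.png",np.hstack([im[80:380,76:436],cv2.resize(im2[60:240,150:350],(400,300),interpolation=cv2.INTER_CUBIC)])[:,:,::-1])
print(P[2]["moment"],P[2]["qvel"])
E
```

```text
t: 14.17
ee_pos: [444.3, 73.0, 119.9]
orientation: [-2.081, -2.149, -0.209]
ft_force: [-0.1, 0.3, -2.2]
width: 14.0
grasp_force: 30.0
t: 15.17
ee_pos: [444.5, 72.7, 206.3]
orientation: [-2.081, -2.149, -0.21]
ft_force: [-1.5, 0.8, -2.3]
width: 13.8
grasp_force: 30.0
t: 15.67
ee_pos: [444.1, 72.7, 205.0]
orientation: [-2.08, -2.148, -0.208]
ft_force: [-1.0, 0.9, -2.6]
width: 14.1
grasp_force: 30.0
[-0.1992141  -0.06307757 -0.06661968] [ 0.00032947 -0.00258569 -0.00075249  0.00161442  0.00147513  0.00081967]
```

View pics/w8.png

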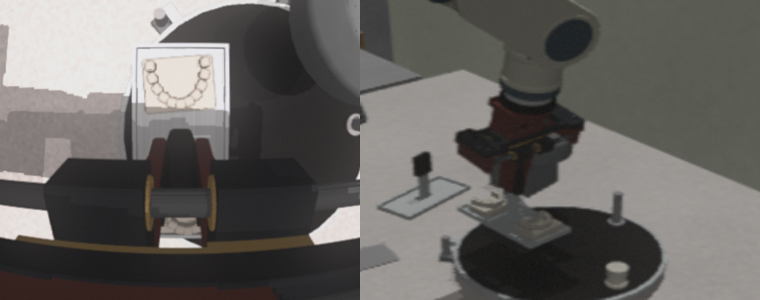

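The tray is up with both casts standing, and the jar is upright at (617,272). I'll check its level against predicted corners.

```bash
python3 - <<'E'
from h import *
P=tool(); y=np.radians(2); ex=np.array([-np.sin(y),np.cos(y),0]); ey=np.array([np.cos(y),np.sin(y),0]); up=np.array([0,0,1.])
print(P[2]["grasp_force"])
for a in (-.1,-.05,0,.05,.1):
  X=ex*np.cos(a)+up*np.sin(a); Z=np.cross(ey,X)*-1; Z=Z if Z[2]>0 else -Z
  g=np.array([444,73,118.5+101.2]); c=g-Z*(82.5-9)
  f=lambda s,t:c+X*80*s+ey*38*t
  print(a,"wrist",[wp(f(1,t),P).round().tolist() for t in (-1,1)],"sidecrop",[((proj("side",f(s,t))-[150,60])*[2,300/180]+[360,0]).round().tolist() for s,t in ((1,-1),(-1,-1),(-1,1))])
E
```

```text
29.99559849500656
-0.1 wrist [[209.0, 132.0], [303.0, 132.0]] sidecrop [[458.0, 212.0], [531.0, 242.0], [571.0, 225.0]]
-0.05 wrist [[209.0, 127.0], [304.0, 127.0]] sidecrop [[456.0, 209.0], [529.0, 243.0], [570.0, 226.0]]
0 wrist [[208.0, 121.0], [304.0, 121.0]] sidecrop [[454.0, 207.0], [527.0, 244.0], [568.0, 228.0]]
0.05 wrist [[207.0, 116.0], [305.0, 115.0]] sidecrop [[453.0, 204.0], [526.0, 245.0], [566.0, 229.0]]
0.1 wrist [[206.0, 110.0], [306.0, 110.0]] sidecrop [[451.0, 201.0], [524.0, 246.0], [564.0, 230.0]]
```

```bash
python3 -c "
from workcell import ctrl
print(ctrl.close_job())"
```

```text
the job is handed in; nothing more can be done
None
```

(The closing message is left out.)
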